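Lock a wire guide into its slotted base

ROBOT

A 7-joint arm with a two-finger parallel gripper is mounted at the origin on a cart in front of the work surface, level with it; the furniture and walls round the work are solid. World frame = base frame: x ahead of the robot, y to its left, z up, the work surface at z = 0. Lengths are in m, angles in rad, forces in N, time in s.
With the tool pointing down it reaches from about 0.4 to 0.875 m from the base axis. Payload 19.3 kg.
Tool frame: the origin (TCP) lies between the finger pads; the fingertips stand 17 mm ahead of it and the grasp point (between the pads) lies 2 mm behind it (bot.finger_overhang is the distance from the TCP to the fingertips, in m); z points along the fingers, y is the line along which they close (so a half turn about z gives the same grasp; the last joint's range is limited). The gripper opens to 85 mm and grips with 20 to 120 N. Pads are 22 mm wide; open, the fingers measure 114 mm over their backs; the gripper's body (76 mm by 85 mm) begins 54 mm behind the grasp point. The pads swing forward as they close: fully open they stand 13 mm farther back than shut.
Start: joints at [1.211, 0.521, -0.036, 1.599, 0.021, 1.021, -0.113], TCP at [0.179, -0.599, 0.248] pointing down, gripper open.
Joint ranges: [-2.91, 2.91], [-0.3, 2.13], [-1.5, 1.42], [0.17, 2.43], [-1.26, 4.41], [0.16, 1.93], [-2.52, 2.52]. Speed limits (rad/s): [1.89, 1.89, 2.39, 2.39, 3.01, 3.01, 3.01].

INTERFACE

Orientations are given as [roll, pitch, yaw] about the fixed x, y, z axes, in that order (R = Rz(yaw) Ry(pitch) Rx(roll)).
In Python, from workcell import observe, grab_frame, bot gives the robot as it stands.
- The arm moves only by the shell command python3 -m crank 'ROWS' [FORCE]. ROWS is a JSON object of lists of equal length, an entry for each row: "linear": the shift along the world's x, y, z each as a share of 0.25 m, from -1 to 1, a list of three; "delta_rot": the turn, a rotation vector about the world's x, y, z each as a share of 30 degrees, from -1 to 1, a list of three; "fingers": the opening, from -1 (shut) to 1 (fully open). In form: {"linear": [[dx, dy, dz], ...], "delta_rot": [[rx, ry, rz], ...], "fingers": [fingers, ...]}. A call has 1 to 5 rows; each row is the pose to reach, as a shift and turn from the pose commanded when the call began; what a row does not reach only later rows make up. A row lasts 1/10 s, in which the tool goes at most 50 mm and 8.59 degrees, less where a joint would pass 70% of its speed; a pose out of reach is approached as far as the arm can. A call with a number of a shift or a turn outside -1 to 1 is refused whole. A call with a gripper value outside its range is refused whole. The fingers move at their own pace and stop on an object; FORCE is the grip in N (left out, the last holds). Time passes only in rows, so rows that repeat a pose let the fingers close. It gives the time, the measured TCP pose, the force, the opening and the grip force at its end, in the units of the state.
- observe(): the state, without advancing time (a new reading comes with each control period).
- grab_frame(name): name is "scene" or "top" or "wrist"; returns a dict with "image" (384x512x3 uint8, red, green, blue), "mtx" (3x3 intrinsics, pixels), "xyz" and "orientation" of the camera in the world. Camera axes: x right, y down, z forward; pixel columns grow to the right and rows downward; lengths in m; the calibration is good to about 2 mm. The wrist camera is an equidistant fisheye: a pixel r from the principal point sees the ray r / f radians off the axis. A picture is of the moment at which its call begins. There is no depth.
- bot.job_done(): hands the job in; it is judged then, once.
The state is a dict: "clock": time; "qpos": joint angles; "qd": joint speeds; "joint_efforts": joint torques, N m; "position": TCP position; "tool_rot": TCP orientation; "force": force on the tool from outside, world axes, zero at the start; "moment": the same for the moment, N m; "grip_width": finger opening in m; "finger_force": force on a finger pad.
Only numpy, scipy, OpenCV 4.12 (cv2) and the standard library are available. Lean on these libraries where they do the work, as an engineer would, in place of code of your own. Each camera call takes 0.05 s, during which the arm holds its last target. There are 200 camera calls.

TASK

Take the orange wire guide out of the wooden block and fit it in the slotted metal base: pass its T-foot down through the slot until the collar sits flat on the top plate, then give it a quarter turn so that the foot locks crosswise under the slot, and let go. Leave the blue wire guide where it stands in the block.

Things in the scene. Friction and masses are not known exactly. Their poses are not given: they have to be found in the camera images.
- orange_guide_mid (a point): guide to fit: orange blade 44 (x) x 14 (y) x 56 mm tall with a white eyelet, on a round steel collar 40 mm across, 6 thick; below it a 12 mm stem and a steel T-foot 44 (x, parallel to the blade) x 14 (y) x 8 mm. z up. Point: middle of the blade, to grip across its 14 mm; 36 mm above the collar's underside, 26 below the blade's top, 50 above the foot's top, 58 above its underside. About 120 g
- blue_guide_mid (a point): the other wire guide, same shape, point and axes but with a blue blade; it stands in the other slot of the wooden block and stays there
- tool_block: fixed wooden block 190 (x) x 70 (y) x 34 mm tall, origin at the centre of its underside, z up. Two through slots 54 (x) x 22 (y) mm at x = -50 and +50 mm; the two guides stand loose and upright in them, collars on the block's top, feet inside, blades along x; they lift straight out. Which guide is in which slot varies
- guide_base: fixed hollow metal box 100 (x) x 90 (y) x 45 mm tall, dark steel top plate 8 mm thick; origin at the centre of its underside on the bench, z up. Through slot 56 (x) x 26 (y) mm in the middle of the top; hollow below 84 x 74 mm, 37 deep. The T-foot passes only lengthwise; with the collar on the plate the foot hangs 6 mm clear below it and can turn either way
Mind the look-alikes: they are no part of the job. There is more than one size of the guide_base; the one meant has the size given above.

How it is judged:
At the end, for the whole second after the job is handed in: the orange guide stands at rest and upright (within 7 degrees) in the base, collar down on the top plate (within 4 mm), within 25 mm of the slot's centre, its blade and foot crosswise to the slot (within 20 degrees of square), and the blue guide has not moved more than 30 mm from its start (z of orange_guide_mid in the frame of guide_base between 0.076 and 0.085 m and horizontal distance between orange_guide_mid and guide_base below 0.025 m and angle between the x axis of orange_guide_mid and the y axis of guide_base, either way round below 0.35 rad and angle between orange_guide_mid's own z axis and vertical below 0.12 rad and linear speed of orange_guide below 0.02 m/s and distance of blue_guide_mid from where it was at the start of the episode below 0.03 m); the robot touches nothing.
It fails at once if the blue guide is taken out or knocked (moved more than 30 mm) (distance of blue_guide_mid from where it was at the start of the episode above 0.03 m).
It also fails if it takes over 48 s, if anything falls off the work surface, if the arm or the gripper's body presses on something with over 40 N, if the wrist force passes 120 N, or if a joint passes its speed limit or range.

## Working session

There is one attempt and no reset: what is moved stays moved. The work goes in short steps, Python scripts to look and compute and a shell command to move; the robot and the scene stay as the last step left them, time stands still between calls to the robot, and variables do not carry over. Pictures are saved under pics/ and viewed, at most 10 in all, crops included, and the job is handed in when it is done.

```bash
mkdir -p pics; ls; python3 - <<'E'
from workcell import observe, grab_frame, bot
import cv2,numpy as np
s=observe();print({k:np.round(v,3).tolist() for k,v in s.items()})
for n in ["top","scene"]:
    f=grab_frame(n);cv2.imwrite(f"pics/{n}0.png",f["image"][:,:,::-1]);print(n,f["mtx"],f["xyz"],f["orientation"])
E
```

```text
pics
{'clock': 0.0, 'qpos': [1.211, 0.522, -0.036, 1.6, 0.021, 1.021, -0.113], 'qd': [0.001, -0.001, 0.002, -0.001, -0.0, -0.0, -0.0], 'joint_efforts': [-0.001, -92.712, 1.98, -36.994, 0.018, 0.008, 0.0], 'position': [0.179, -0.599, 0.248], 'tool_rot': [-3.14, 0.0, 0.29], 'force': [0.556, 0.025, -0.253], 'moment': [0.024, -0.01, 0.024], 'finger_force': 0.0, 'grip_width': 0.085}
top [[348.46547957   0.         257.39875023]
 [  0.         348.46547957 191.24772317]
 [  0.           0.           1.        ]] [0.37990961 0.03588848 0.89357304] [-2.96700257  0.01792611 -1.56550117]
scene [[427.46987859   0.         253.76879366]
 [  0.         427.46987859 187.9736789 ]
 [  0.           0.           1.        ]] [ 0.00232579 -0.50681589  0.46402228] [-2.06038583  0.01509052 -0.79404804]
```

View pics/top0.png

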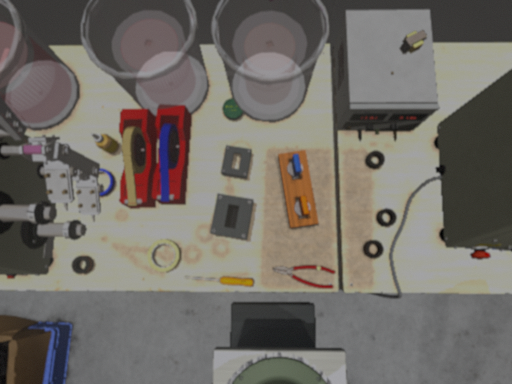

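View pics/scene0.png

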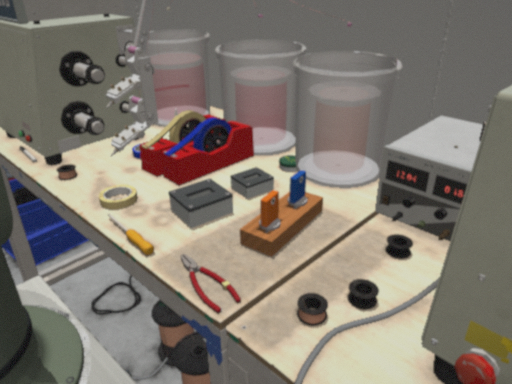

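Top view: candidate bases are the large grey box at (232,216) and the small one at (237,162). The guides are orange at (303,206) and blue at (296,165), in the block at (297,190). I'll check them in a close crop.

```bash
python3 - <<'E'
import cv2,numpy as np
a=cv2.imread("pics/top0.png")[135:250,200:330]
b=cv2.imread("pics/scene0.png")[155:260,160:335]
cv2.imwrite("pics/crop_top.png",cv2.resize(a,None,fx=5,fy=5,interpolation=cv2.INTER_CUBIC))
cv2.imwrite("pics/crop_scene.png",cv2.resize(b,None,fx=4.5,fy=4.5,interpolation=cv2.INTER_CUBIC))
E
```

```text
(no output)
```

View pics/crop_top.png

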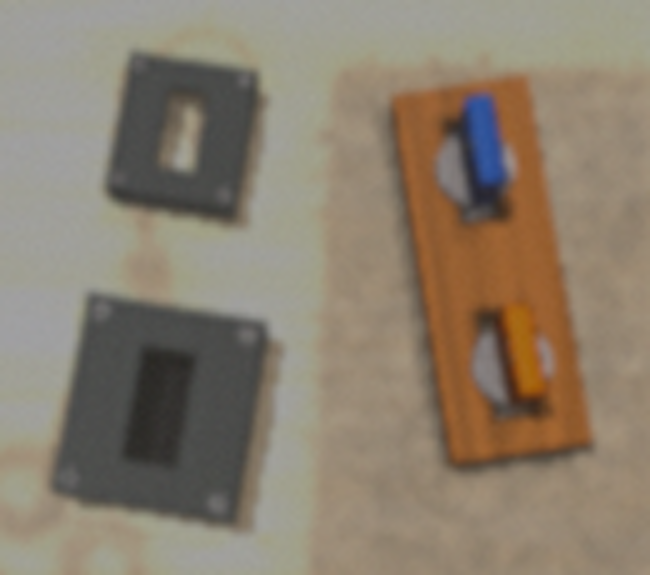

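View pics/crop_scene.png

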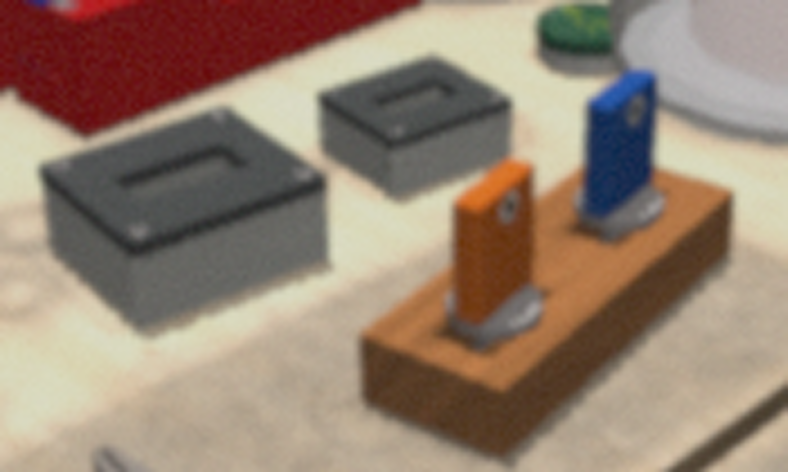

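```bash
cat > h.py <<'E'
import numpy as np,cv2
from scipy.spatial.transform import Rotation as R
def ray(f,uv):
    uv=np.asarray(uv,float);K=f["mtx"];d=np.c_[(uv-[K[0,2],K[1,2]])/K[0,0],np.ones(len(uv))]
    return d@R.from_euler("xyz",f["orientation"]).as_matrix().T
def atz(f,uv,z):
    d=ray(f,uv);c=np.array(f["xyz"]);return c+d*((z-c[2])/d[:,2])[:,None]
E
python3 - <<'E'
from h import *
from workcell import grab_frame
T=grab_frame("top");S=grab_frame("scene")
ct=lambda p:(np.array(p)+.5)/5-.5+[200,135]
cs=lambda p:(np.array(p)+.5)/4.5-.5+[160,155]
def show(n,P):
    P=P[:,:2];e=np.roll(P,-1,0)-P
    print(n,"c",P.mean(0).round(4),"L",np.linalg.norm(e,axis=1).round(4),"ang",np.degrees(np.arctan2(e[:,1],e[:,0])).round(1))
show("base",atz(T,ct([(92,293),(268,323),(240,525),(52,490)]),.045))
show("slot",atz(T,ct([(140,347),(195,353),(173,466),(125,460)]),.045))
show("small",atz(T,ct([(133,53),(257,73),(237,205),(107,187)]),.03))
show("block",atz(T,ct([(393,97),(527,75),(592,447),(452,465)]),.034))
show("orange",atz(T,ct([(500,306),(526,303),(548,392),(515,400)]),.096))
show("blue",atz(T,ct([(467,97),(493,93),(507,185),(475,190)]),.096))
show("baseS",atz(S,cs([(42,170),(222,107),(326,178),(138,245)]),.045))
show("blockS",atz(S,cs([(362,340),(598,150),(732,192),(500,388)]),.034))
show("orangeS",atz(S,cs([(456,202),(515,160),(532,167),(475,210)]),.096))
show("blueS",atz(S,cs([(588,100),(634,70),(656,76),(608,106)]),.096))
E
```

```text
base c [0.4681 0.1132] L [0.0885 0.0995 0.093  0.0986] ang [-99.6 172.6  79.8 -10. ]
slot c [0.4683 0.1155] L [0.0273 0.0563 0.0236 0.0559] ang [-96.1 169.9  83.1  -6.4]
small c [0.6122 0.1066] L [0.065  0.0702 0.067  0.0719] ang [-99.5 172.2  82.   -9.4]
block c [ 0.5397 -0.0487] L [0.0694 0.1917 0.0694 0.1891] ang [ -80.3 -171.5   97.5    8.5]
orange c [ 0.4895 -0.0567] L [0.0121 0.0424 0.0156 0.0441] ang [ -83.2 -167.3  103.8    8.1]
blue c [ 0.5887 -0.0412] L [0.0125 0.045  0.0152 0.0452] ang [ -80.9 -172.5   99.2    4. ]
baseS c [0.4686 0.114 ] L [0.0984 0.0905 0.0962 0.0862] ang [ -6.7 -99.1 170.8  82.3]
blockS c [ 0.5412 -0.0478] L [0.192  0.0713 0.1876 0.0642] ang [  10.5  -81.8 -171.7  102.1]
orangeS c [ 0.4898 -0.0593] L [0.0414 0.0089 0.0413 0.0096] ang [   8.7  -88.4 -170.3   92.8]
blueS c [ 0.5901 -0.0412] L [0.0365 0.011  0.0368 0.01  ] ang [   6.7  -80.6 -174.9   98.1]
```

The choice is the large box, measured at 0.099 × 0.090 with a 56 × 26 mm slot, centre (0.468,0.114), x axis at −8.5°. The 70 × 65 mm box is the look-alike. The orange guide is at (0.490,−0.057), yaw +8.5°. Both views agree, so I start moving.

```bash
python3 -m crank '{"linear":[[0.38,0.92,0],[0.38,0.92,0],[0.38,0.92,0],[0.38,0.92,0],[0.38,0.92,0]],"delta_rot":[[0,0,-0.27],[0,0,-0.27],[0,0,-0.27],[0,0,-0.27],[0,0,-0.27]],"fingers":[1,1,1,1,1]}' 40; python3 -c "
from workcell import observe
s=observe();print(s['qpos'],s['qd'],s['tool_rot'])"
```

```text
clock: 0.7
position: [0.2739, -0.3669, 0.2483]
tool_rot: [3.141, -0.0, 0.148]
force: [1.7, -0.7, 0.2]
grip_width: 0.0856
finger_force: 0.0
[ 0.86460281  0.25762818 -0.07739002  2.01903675  0.02589623  0.86567939
 -0.64947129] [-0.73522735 -0.41762011 -0.23869301  0.59732526  0.04848689 -0.18353706
 -0.993283  ] [ 3.14145851e+00 -7.31144219e-05  1.48350964e-01]
```

```bash
python3 -m crank '{"linear":[[0.44,0.64,0],[0.44,0.64,0],[0.44,0.64,0],[0.44,0.64,0],[0.44,0.64,0]],"delta_rot":[[0,0,0],[0,0,0],[0,0,0],[0,0,0],[0,0,0]],"fingers":[1,1,1,1,1]}'
python3 -m crank '{"linear":[[0.43,0.6,-0.2],[0.43,0.6,-0.2],[0.43,0.6,-0.2],[0.43,0.6,-0.2],[0.43,0.6,-0.2]],"delta_rot":[[0,0,0],[0,0,0],[0,0,0],[0,0,0],[0,0,0]],"fingers":[1,1,1,1,1]}'
python3 - <<'E'
from workcell import *
import cv2
f=grab_frame("wrist");cv2.imwrite("pics/w1.png",f["image"][:,:,::-1]);s=observe()
print(s["position"],s["tool_rot"],s["qpos"],f["mtx"],f["xyz"],f["orientation"])
E
```

```text
clock: 1.2
position: [0.3864, -0.2044, 0.2485]
tool_rot: [-3.141, -0.002, 0.155]
force: [-0.2, -1.8, 0.4]
grip_width: 0.0853
finger_force: 0.0
clock: 1.7
position: [0.4928, -0.0543, 0.1969]
tool_rot: [-3.139, 0.0, 0.154]
force: [-0.6, -1.5, 0.4]
grip_width: 0.0856
finger_force: 0.0
[ 0.49160457 -0.05683038  0.19737054] [-3.14051983e+00  1.14800821e-03  1.52140530e-01] [ 0.20088152  0.39526479 -0.26192334  1.97717109  0.13984325  0.78750839
 -1.55944024] [[297.31863964   0.         251.19661723]
 [  0.         297.31863964 196.609704  ]
 [  0.           0.           1.        ]] [ 0.56460531 -0.04364272  0.32206996] [ 2.85453495e+00  1.31343293e-03 -1.41719343e+00]
```

View pics/w1.png

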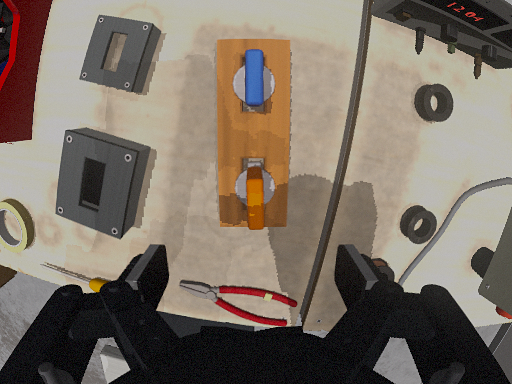

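The wrist view shows the orange blade at (256,200), between the fingers, with the large base's slot at (92,182). I'll refine both positions from this view.

```bash
python3 - <<'E'
from h import *
import json
from workcell import grab_frame
f=grab_frame("wrist");im=f["image"]
def wz(uv,z):
    K=f["mtx"];d=np.asarray(uv,float)-[K[0,2],K[1,2]];r=np.linalg.norm(d,axis=1)/K[0,0]
    v=np.c_[d/np.linalg.norm(d,axis=1)[:,None]*np.sin(r)[:,None],np.cos(r)]@R.from_euler("xyz",f["orientation"]).as_matrix().T
    c=np.array(f["xyz"]);return c+v*((z-c[2])/v[:,2])[:,None]
def show(n,P):
    P=P[:,:2];e=np.roll(P,-1,0)-P
    print(n,P.mean(0).round(4),np.linalg.norm(e,axis=1).round(4),np.degrees(np.arctan2(e[:,1],e[:,0])).round(1))
show("base",wz([(72,129),(136,149),(123,237),(57,212)],.045))
show("slot",wz([(86,158),(104,162),(98,208),(79,202)],.045))
show("block",wz([(216,40),(291,40),(286,227),(219,226)],.034))
c=cv2.resize(im[150:240,225:295,::-1],None,fx=6,fy=6,interpolation=cv2.INTER_CUBIC);cv2.imwrite("pics/w1c.png",c)
show("otop",wz([(247,181),(263,181),(264,228),(248,228)],.096))
hsv=cv2.cvtColor(im,cv2.COLOR_RGB2HSV)
m=((hsv[...,0]>8)&(hsv[...,0]<20)&(hsv[...,1]>220)&(hsv[...,2]>150)).astype(np.uint8);m[:150]=0;m[260:]=0;m[:,:225]=0;m[:,300:]=0
print(cv2.boundingRect(m),m.sum())
E
```

```text
base [0.4715 0.1087] [0.0792 0.0986 0.0899 0.1   ] [-99.9 173.   81.  -13.2]
slot [0.4715 0.1121] [0.0226 0.0521 0.0253 0.0514] [-94.5 172.3  83.4 -10.7]
block [ 0.5405 -0.0515] [0.0719 0.1899 0.0704 0.1886] [ -81.2 -171.8   97.7    8.6]
otop [ 0.4907 -0.0608] [0.0125 0.0397 0.0132 0.0397] [ -81.3 -169.4   98.6    9.6]
(244, 177, 17, 49) 671
```

View pics/w1c.png

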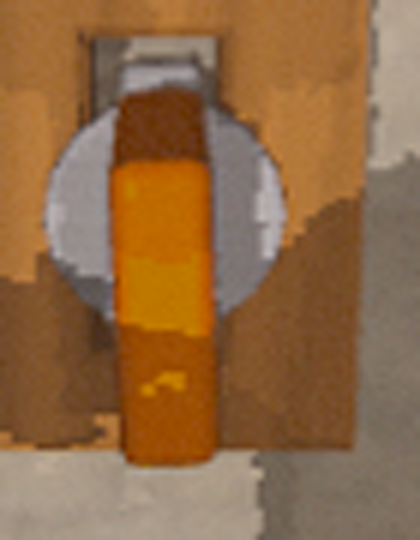

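The crop shows the blade along the tool's axis, with its top face from crop rows 160–465. Descending to grip, then closing.

```bash
python3 -m crank '{"linear":[[0,-0.008,-0.1],[0,-0.008,-0.25],[0,-0.008,-0.4],[0,-0.008,-0.516],[0,-0.008,-0.516]],"delta_rot":[[0,0,0],[0,0,0],[0,0,0],[0,0,0],[0,0,0]],"fingers":[1,1,1,1,1]}'
python3 -m crank '{"linear":[[0,0,0],[0,0,0],[0,0,0],[0,0,0],[0,0,0]],"delta_rot":[[0,0,0],[0,0,0],[0,0,0],[0,0,0],[0,0,0]],"fingers":[-1,-1,-1,-1,-1]}' 40
python3 -m crank '{"linear":[[0,0,0],[0,0,0],[0,0,0],[0,0,0],[0,0,0]],"delta_rot":[[0,0,0],[0,0,0],[0,0,0],[0,0,0],[0,0,0]],"fingers":[-1,-1,-1,-1,-1]}' 40
```

```text
clock: 2.3
position: [0.4889, -0.0621, 0.0669]
tool_rot: [-3.141, 0.005, 0.147]
force: [0.4, 0.1, 0.7]
grip_width: 0.0853
finger_force: 0.0
clock: 2.8
position: [0.4914, -0.0608, 0.07]
tool_rot: [-3.142, -0.001, 0.148]
force: [-2.4, 15.1, 10.7]
grip_width: 0.0136
finger_force: 41.3
clock: 3.3
position: [0.4913, -0.0604, 0.0699]
tool_rot: [-3.141, -0.001, 0.149]
force: [-2.0, 4.1, 9.5]
grip_width: 0.0139
finger_force: 40.5
```

```bash
python3 -m crank '{"linear":[[0,0,0.06],[0,0,0.14],[0,0,0.24],[0,0,0.36],[0,0,0.44]],"delta_rot":[[0,0,0],[0,0,0],[0,0,0],[0,0,0],[0,0,0]],"fingers":[-1,-1,-1,-1,-1]}'
python3 - <<'E'
from workcell import *
import cv2
f=grab_frame("scene");cv2.imwrite("pics/s2.png",f["image"][:,:,::-1]);s=observe()
print(s["position"],s["tool_rot"],s["qpos"],s["force"])
E
```

```text
clock: 3.8
position: [0.4913, -0.0609, 0.1812]
tool_rot: [3.141, -0.001, 0.148]
force: [-0.8, 0.2, -2.3]
grip_width: 0.0136
finger_force: 39.4
[ 0.49233673 -0.06099589  0.18352247] [ 3.1405379  -0.00424132  0.1483284 ] [ 0.20720841  0.41524794 -0.26148008  1.99092608  0.15448176  0.74964863
 -1.56843364] [ 2.33165928 -0.49068748  3.03052741]
```

View pics/s2.png

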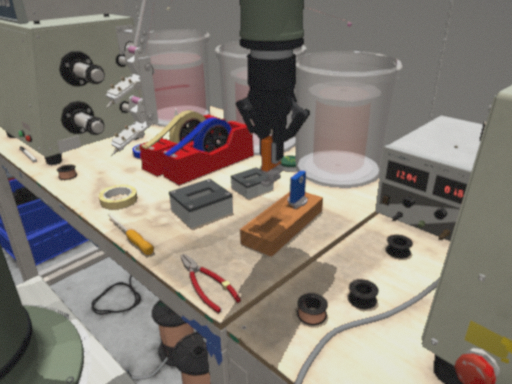

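The guide hangs upright in the grip at (268,150), the foot is clear of the block, and blue stands undisturbed at (298,190). Moving over the base.

```bash
python3 -m crank '{"linear":[[-0.02,0.15,0],[-0.04,0.32,0],[-0.06,0.48,0],[-0.08,0.62,0],[-0.09,0.696,0]],"delta_rot":[[0,0,-0.12],[0,0,-0.25],[0,0,-0.4],[0,0,-0.5],[0,0,-0.566]],"fingers":[-1,-1,-1,-1,-1]}'
python3 -m crank '{"linear":[[0,0,0],[0,0,0]],"delta_rot":[[0,0,0],[0,0,0]],"fingers":[-1,-1]}'
python3 - <<'E'
from workcell import *
import cv2
f=grab_frame("wrist");c=cv2.resize(f["image"][110:290,160:350,::-1],None,fx=3,fy=3,interpolation=cv2.INTER_CUBIC);cv2.imwrite("pics/w2.png",c);s=observe()
print(s["position"],s["tool_rot"],s["qpos"],s["force"],f["xyz"],f["orientation"])
E
```

```text
clock: 4.35
position: [0.4678, 0.116, 0.1792]
tool_rot: [-3.141, 0.0, -0.147]
force: [-0.4, -0.1, -1.2]
grip_width: 0.0136
finger_force: 39.4
clock: 4.55
position: [0.4684, 0.1129, 0.1791]
tool_rot: [3.141, 0.0, -0.147]
force: [-0.1, -0.6, -1.8]
grip_width: 0.0138
finger_force: 39.4
[0.46855187 0.11225194 0.17913884] [ 3.14106150e+00  1.71238565e-04 -1.47928625e-01] [-0.18292294  0.40150618 -0.22294829  2.02737044  0.13103479  0.7263458
 -2.20562872] [-0.0527444  -0.84414464 -0.16058076] [0.54022597 0.10236871 0.30427879] [ 2.85497056e+00 -1.39634164e-03 -1.71815314e+00]
```

View pics/w2.png

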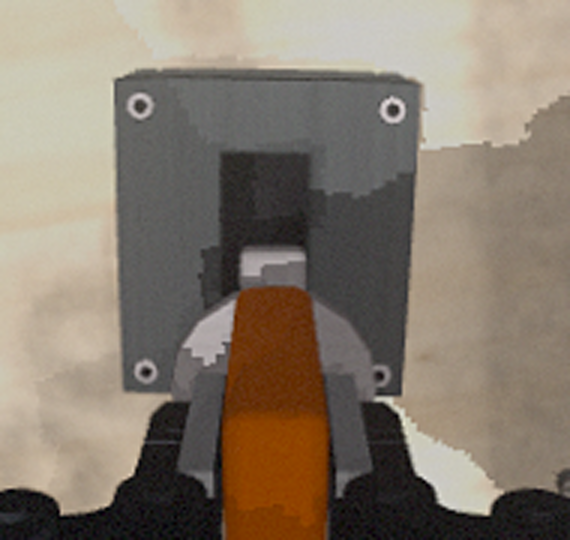

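```bash
python3 - <<'E'
from h import *
from workcell import grab_frame
f=grab_frame("wrist")
def wz(uv,z):
    K=f["mtx"];d=(np.asarray(uv,float)+.5)/3-.5+[160,110]-[K[0,2],K[1,2]];r=np.linalg.norm(d,axis=1)/K[0,0]
    v=np.c_[d/np.linalg.norm(d,axis=1)[:,None]*np.sin(r)[:,None],np.cos(r)]@R.from_euler("xyz",f["orientation"]).as_matrix().T
    c=np.array(f["xyz"]);return (c+v*((z-c[2])/v[:,2])[:,None])[:,:2].round(4)
def show(n,P):
    e=np.roll(P,-1,0)-P
    print(n,P.mean(0).round(4),np.linalg.norm(e,axis=1).round(4),np.degrees(np.arctan2(e[:,1],e[:,0])).round(1))
show("plate",wz([(115,80),(420,85),(402,395),(123,391)],.045))
show("bolts",wz([(140,106),(393,110),(378,376),(146,372)],.045))
s=wz([(221,153),(309,153)],.045);print("slot far",s)
p=wz([(241,248),(306,248)],.129);print("foot far end top",p)
print("collar far",wz([(172,395),(370,395)],.15))
E
```

```text
plate [0.4701 0.1148] [0.0892 0.0986 0.0899 0.0989] [-99.5 170.6  80.7  -9.8]
bolts [0.4697 0.1151] [0.0741 0.0843 0.0739 0.0843] [-99.6 170.3  80.4  -9.6]
slot far [[0.4998 0.1233]
 [0.4959 0.0977]]
foot far end top [[0.4929 0.1154]
 [0.491  0.1023]]
collar far [[0.4718 0.1315]
 [0.4662 0.0941]]
```

Plate centre is (0.470,0.115), yaw −9.6°, and the foot is centred at about (0.470,0.112). I correct by 2.5 mm and 1°, then lower.

```bash
python3 -m crank '{"linear":[[0,0.01,-0.04],[0,0.01,-0.12],[0,0.01,-0.2],[0,0.01,-0.28],[0,0.01,-0.32]],"delta_rot":[[0,0,-0.03],[0,0,-0.03],[0,0,-0.03],[0,0,-0.03],[0,0,-0.03]],"fingers":[-1,-1,-1,-1,-1]}'
python3 -m crank '{"linear":[[0,0,-0.01],[0,0,-0.02],[0,0,-0.03],[0,0,-0.04],[0,0,-0.05]],"delta_rot":[[0,0,0],[0,0,0],[0,0,0],[0,0,0],[0,0,0]],"fingers":[-1,-1,-1,-1,-1]}'
```

```text
clock: 5.15
position: [0.4679, 0.1149, 0.0974]
tool_rot: [3.141, 0.002, -0.165]
force: [0.5, 0.3, -1.6]
grip_width: 0.0138
finger_force: 39.5
clock: 5.65
position: [0.4688, 0.1156, 0.087]
tool_rot: [-3.141, -0.001, -0.164]
force: [0.3, -0.4, -1.8]
grip_width: 0.0133
finger_force: 39.5
```

```bash
python3 -m crank '{"linear":[[0,0,-0.006],[0,0,-0.012],[0,0,-0.016],[0,0,-0.02],[0,0,-0.02]],"delta_rot":[[0,0,0],[0,0,0],[0,0,0],[0,0,0],[0,0,0]],"fingers":[-1,-1,-1,-1,-1]}'
```

```text
clock: 6.15
position: [0.4685, 0.1156, 0.0817]
tool_rot: [3.142, 0.0, -0.164]
force: [-0.4, -0.6, -0.8]
grip_width: 0.0139
finger_force: 39.5
```

Seated or nearly so, with no resisting force. Quarter turn of +90°, away from the joint-7 limit.

```bash
for i in 1; do python3 -m crank '{"linear":[[0,0,0],[0,0,0],[0,0,0],[0,0,0],[0,0,0]],"delta_rot":[[0,0,0.2],[0,0,0.4],[0,0,0.6],[0,0,0.8],[0,0,1]],"fingers":[-1,-1,-1,-1,-1]}'; done
python3 -m crank '{"linear":[[0,0,0],[0,0,0],[0,0,0],[0,0,0],[0,0,0]],"delta_rot":[[0,0,0.2],[0,0,0.4],[0,0,0.6],[0,0,0.8],[0,0,1]],"fingers":[-1,-1,-1,-1,-1]}'
python3 -m crank '{"linear":[[0,0,0],[0,0,0],[0,0,0],[0,0,0],[0,0,0]],"delta_rot":[[0,0,0.2],[0,0,0.4],[0,0,0.6],[0,0,0.8],[0,0,1]],"fingers":[-1,-1,-1,-1,-1]}'
python3 -m crank '{"linear":[[0,0,0],[0,0,-0.004],[0,0,-0.006]],"delta_rot":[[0,0,0],[0,0,0],[0,0,0]],"fingers":[-1,-1,-1]}'
```

```text
clock: 6.65
position: [0.4686, 0.1156, 0.0818]
tool_rot: [3.142, -0.0, 0.364]
force: [0.2, -0.6, -1.9]
grip_width: 0.0132
finger_force: 39.4
clock: 7.15
position: [0.4686, 0.1155, 0.0819]
tool_rot: [3.141, -0.0, 0.888]
force: [-0.3, 0.1, -1.1]
grip_width: 0.0138
finger_force: 39.4
clock: 7.65
position: [0.4686, 0.1154, 0.0818]
tool_rot: [3.141, 0.0, 1.411]
force: [0.3, -0.4, -2.2]
grip_width: 0.0137
finger_force: 39.4
clock: 7.95
position: [0.4687, 0.1155, 0.0807]
tool_rot: [3.141, 0.0, 1.404]
force: [-5.7, -3.9, 26.0]
grip_width: 0.0138
finger_force: 43.1
```

Collar contact at z=0.0807, as expected. Ease off, open, retreat.

```bash
python3 -m crank '{"linear":[[0,0,0.003],[0,0,0.003],[0,0,0.003],[0,0,0.003],[0,0,0.003]],"delta_rot":[[0,0,0],[0,0,0],[0,0,0],[0,0,0],[0,0,0]],"fingers":[-1,-0.4,0,0.3,0.3]}'
python3 -m crank '{"linear":[[0,0,0],[0,0,0.05],[0,0,0.15],[0,0,0.3],[0,0,0.45]],"delta_rot":[[0,0,0],[0,0,0],[0,0,0],[0,0,0],[0,0,0]],"fingers":[0.3,0.3,0.3,0.3,0.3]}'
python3 -m crank '{"linear":[[-0.1,0,0.1],[-0.2,0,0.2],[-0.3,0,0.3],[-0.3,0,0.3],[-0.3,0,0.3]],"delta_rot":[[0,0,0],[0,0,0],[0,0,0],[0,0,0],[0,0,0]],"fingers":[0.3,0.3,0.3,0.3,0.3]}'
python3 - <<'E'
from workcell import *
import cv2,numpy as np
a=cv2.resize(grab_frame("top")["image"][135:250,200:330],None,fx=3.5,fy=3.5)[:,:,::-1]
b=cv2.resize(grab_frame("scene")["image"][155:270,160:275],None,fx=3.5,fy=3.5)[:a.shape[0],:340,::-1]
cv2.imwrite("pics/end.png",np.hstack([a,b]))
E
```

```text
clock: 8.45
position: [0.4686, 0.1156, 0.081]
tool_rot: [-3.142, 0.0, 1.407]
force: [0.1, -0.8, 0.5]
grip_width: 0.0558
finger_force: 0.0
clock: 8.95
position: [0.468, 0.1158, 0.1955]
tool_rot: [-3.141, -0.0, 1.408]
force: [0.2, -0.1, -0.5]
grip_width: 0.0557
finger_force: 0.0
clock: 9.45
position: [0.3938, 0.1153, 0.2695]
tool_rot: [3.139, 0.0, 1.407]
force: [0.5, -0.1, -1.1]
grip_width: 0.0554
finger_force: 0.0
```

View pics/end.png

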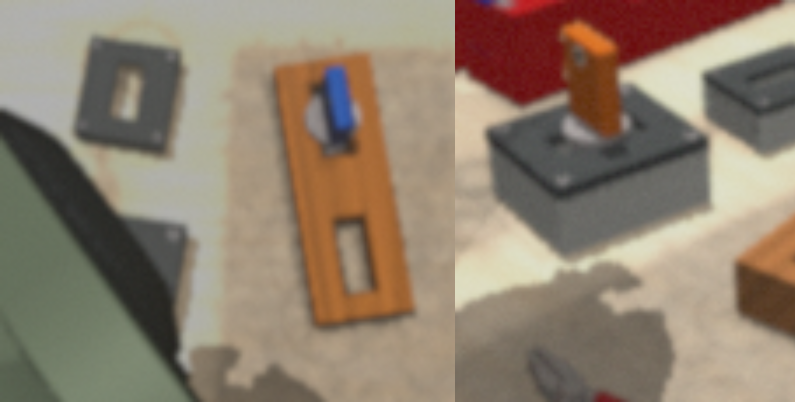

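The orange guide stands upright at (595,80), crosswise to the slot with its collar flat on the plate. Blue is unmoved at (338,98), and the arm is clear.

```bash
python3 -c "
from workcell import bot
print(bot.job_done())"
```

```text
the job is handed in; nothing more can be done
None
```

The orange guide is in the large slotted base, collar down on the plate, turned a quarter turn and released; the blue guide is unmoved in the block. I handed the job in at about 9.5 s, and no verdict came back.

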